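# Turn the parts organiser until the headshell faces front

### The arm

A 6-joint arm with a two-finger parallel gripper is mounted at the origin on the work surface. World frame = base frame: x ahead of the robot, y to its left, z up, the work surface at z = 0. Lengths are in m, angles in rad, forces in N, time in s.
With the tool pointing down it reaches from about 0.35 to 0.975 m from the base axis. Payload 4.9 kg.
Tool frame: the origin (TCP) lies at the very end of the fingers, on their centre line; the grasp point (between the pads) lies 19 mm behind it (ctrl.grip_point_offset is the distance from the TCP to the grasp point, in m); z points along the fingers, y is the line along which they close (so a half turn about z gives the same grasp; the last joint's range is limited). The gripper opens to 85 mm and grips with 20 to 120 N. Pads are 22 mm wide; open, the fingers measure 114 mm over their backs; the gripper's body (76 mm by 85 mm) begins 54 mm behind the grasp point. The pads swing forward as they close: fully open they stand 13 mm farther back than shut.
Start: joints at [-1.329, 0.053, 1.613, -0, 1.476, -0.119], TCP at [0.221, -0.585, 0.231] pointing down, gripper open.
Joint ranges: [-3.01, 3.01], [-1.01, 2.22], [0.06, 2.58], [-1.02, 4.17], [0.09, 2.62], [-3.14, 3.14]. Speed limits (rad/s): [2.57, 2.57, 3.14, 3.14, 3.14, 3.14].

### API

Orientations are given as a rotation vector (axis times angle).
In Python, from station import ctrl gives the robot as it stands.
- The arm moves only by the tool send_rows, never from a script. Its argument "rows" is a list of rows, each a list of 3 entries, a list of its own where there are three numbers: the finger opening in cm, from 0 to 8.54, then the shift along the tool's x, y, z in cm, then the turn about the tool's z in degrees. A call has 1 to 10 rows; each row shifts and turns the commanded pose from where the row before left it, along the tool's axes as they then stand; what a row does not reach is not made up. A row lasts 1/8 s, in which the tool goes at most 62.5 mm and 10.7 degrees, less where a joint would pass 70% of its speed; a pose out of reach is approached as far as the arm can. A call with a gripper value outside its range is refused whole. The fingers move at their own pace and stop on an object; "newtons" is the grip in N (left out, the last holds). Time passes only in rows, so rows that do not move let the fingers close. It gives the time, the measured TCP pose, the force, the opening and the grip force at its end, in the units of the state.
- ctrl.get_obs(): the state, without advancing time (a new reading comes with each control period).
- ctrl.get_image(name): name is "side" or "top" or "wrist"; returns a dict with "frame" (384x512x3 uint8, red, green, blue), "range_z" (384x512 float32, m along the optical axis (not along the pixel's ray), 0 where there is no reading), "fx", "fy", "cx", "cy" (pixels), "cam_to_world" (4x4, takes a point from camera to world coordinates). Camera axes: x right, y down, z forward; pixel columns grow to the right and rows downward; lengths in m; the calibration is good to about 2 mm. A picture is of the moment at which its call begins.
- ctrl.finish_job(): hands the job in; it is judged then, once.
The state is a dict: "t": time; "q": joint angles; "dq": joint speeds; "effort": joint torques, N m; "tool_pos": TCP position; "tool_rot": TCP orientation; "contact_force": force on the tool from outside, world axes, zero at the start; "wrist_torque": the same for the moment, N m; "opening": finger opening in m; "grip_force": force on a finger pad.
Only numpy, scipy, OpenCV 4.12 (cv2) and the standard library are available. Lean on these libraries where they do the work, as an engineer would, in place of code of your own. Each camera call takes 0.05 s, during which the arm holds its last target. There are 200 camera calls.

### The job

Turn the round parts organiser by pushing the posts on its rim with your fingertips, until the bay with the chrome headshell is lined up with the metal pointer on the organiser's foot. Push it round steadily, don't spin it hard, then let go of it and leave it at rest. Pick nothing up, and leave everything in its bay and on the cart where it is.

Things in the scene. Friction and masses are not known exactly. Their poses are not given: they have to be found in the camera images.
- plinth: the organiser's fixed foot: a dark steel disc, 210 mm across and 14 mm high, standing on the cart, mostly hidden under the turning deck. It is fast to the cart. A flat aluminium pointer 8 mm high runs out from it along its own -x axis (towards the robot, give or take half a radian), and shows beyond the deck's edge. Origin: centre of the underside, on the turning axis; z up
- pointer_tip (a point): the tip of that pointer, 180 mm from the turning axis (45 mm beyond the deck's edge), 8 mm above the cart top
- carousel: the turning deck: black plastic disc, 270 mm across, 16 mm thick, upper face 32 mm above the cart top. Origin: on the turning axis, centre of its underside; z up. Turns either way without end. Five bays, centred 0, 72, 144, 216, 288 degrees anticlockwise from its own x axis; the headshell lies in the bay on the x axis, so that axis must point the way the pointer does (plinth -x)
- post (a point): top centre of one of five alike aluminium finger posts, the one at 36 degrees; the others stand at 108, 180, 252 and 324 degrees, between the bays. All: 125 mm from the turning axis, 12 mm in diameter, 36 mm high over the deck (tops 68 mm above the cart top). There is free deck rim on both sides of each post for a fingertip, 12 mm or so over the deck
- hub (a point): top of the deck's middle, a metal dome 44 mm across, 21 mm high over the deck; turns with it. Ribs 4 mm wide, 8 mm high run from it to each post. Pivot friction is light (about 1 N at the rim holds or moves it); the deck stays where it is left and stops within a few degrees when a slow push ends
- headshell: the chrome headshell of a tonearm, loose, lying in its bay about 78 mm from the axis: slotted flat plate 38 x 18 mm with a thin 16 mm collar behind, about 53 mm long in all, 10 mm high (the thin finger lift at one side reaches 15 mm), 20 g; lies along the deck's radius, collar inwards. Origin: middle of the underside, z up, x outwards
- weight: silver record weight, stepped round metal, 68 mm across, 36 mm high, loose in the bay at 72 degrees, 74 mm from the axis; 0.2 to 0.4 kg. Origin: centre of the underside
- adapter: small round metal adapter for singles, 38 mm across, 12 mm high, loose in the bay at 144 degrees, 76 mm from the axis. Origin: centre of the underside
- jar: small closed jar, 38 mm across, 45 mm high, loose in the bay at 216 degrees, 76 mm from the axis. Origin: centre of the underside
- case: grey plastic stylus case, 36 x 46 x 22 mm high, loose in the bay at 288 degrees, 76 mm from the axis. Origin: centre of the underside
- pot: green ceramic pot, 90 mm across the rim, with two side handles, 85 mm high, loose on the cart to the robot's left. Origin: centre of the underside
- tweezers: stainless tweezers, 128 mm long, 6 mm high, lying loose on the cart to the robot's right, along their own x. Origin: middle of the underside
- brush: brush, 150 mm long, lying loose on the cart near the robot, to its left. Origin: on its underside
- unit_drawer0_handle (a point): grip of the open top drawer of the black plastic drawer unit (240 x 260 mm, 200 mm high) at the far right; the drawer stands 50 to 100 mm open towards the robot
Mind the look-alikes: they are no part of the job. What is shaped like the headshell but purple or turquoise is not meant.

How it is judged:
By the outcome, as a careful person would: the job done as asked, in the order asked, and still so for the second after the job is handed in, with the robot touching nothing.
It also fails if it takes over 48 s, if anything falls off the work surface, if the arm or the gripper's body presses on something with over 40 N, if the wrist force passes 120 N, or if a joint passes its speed limit or range.

## Working session

There is one attempt and no reset: what is moved stays moved. The work goes in short steps, Python scripts to look and compute and a tool call to move; the robot and the scene stay as the last step left them, time stands still between calls to the robot, and variables do not carry over. Pictures are saved under pics/ and viewed, at most 10 in all, crops included, and the job is handed in when it is done.

Besides the shell and the picture viewer there is one more tool, called after ">>>" as name([rows], argument=value, ...), one row to a line, values as JSON. send_rows: Moves the arm, as the interface text tells. Its arguments: {"type":"object","properties":{"rows":{"type":"array","items":{"type":"array"}},"newtons":{"type":"number"}},"required":["rows"]}

```bash
mkdir -p pics
cat > h.py <<'E'
import numpy as np, cv2
from station import ctrl
def snap(n,f):
    d=ctrl.get_image(n); cv2.imwrite(f'pics/{f}.png',d['frame'][:,:,::-1]); np.save(f'pics/{f}.npy',d,allow_pickle=True); return d
def load(f): return np.load(f'pics/{f}.npy',allow_pickle=True).item()
def pts(d):
    z=d['range_z'];v,u=np.mgrid[:z.shape[0],:z.shape[1]]
    P=np.stack([(u-d['cx'])/d['fx']*z,(v-d['cy'])/d['fy']*z,z],-1)
    M=np.array(d['cam_to_world']); W=P@M[:3,:3].T+M[:3,3]; W[z==0]=np.nan; return W
E
python3 - <<'E'
from h import *
a=snap('top','t0');b=snap('side','s0')
o=ctrl.get_obs();print(o['t'],o['tool_pos'],o['tool_rot'],o['opening'])
for d in(a,b):print(np.round(d['cam_to_world'],3).tolist(),d['fx'])
E
```

```text
0.1 [ 0.22049927 -0.58420137  0.23017729] [-3.08875072e+00 -5.63341974e-01  1.87935192e-04] 0.08530260473372164
[[0.014, -0.988, 0.157, 0.336], [-1.0, -0.014, 0.001, -0.029], [0.001, -0.157, -0.988, 1.329], [0.0, 0.0, 0.0, 1.0]] 477.6569271867599
[[0.994, -0.075, 0.077, 0.413], [-0.107, -0.688, 0.718, -0.86], [-0.001, -0.722, -0.692, 0.91], [0.0, 0.0, 0.0, 1.0]] 383.4973841848229
```

View pics/t0.png

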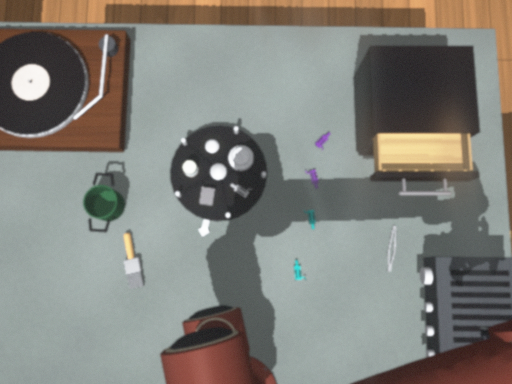

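View pics/s0.png

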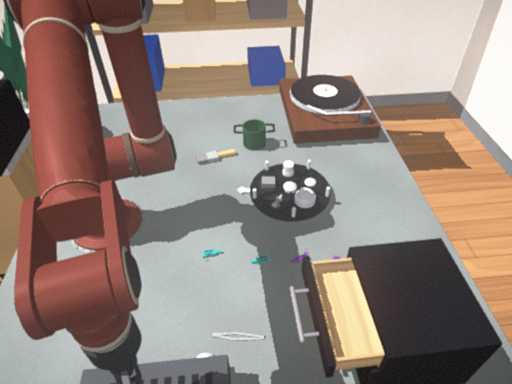

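The top view shows the deck centred near (219,172), the headshell near (240,190), the pointer tip near (204,235), and posts on the rim. Next I measure them.

```bash
cat > m.py <<'E'
from h import *
import sys
from scipy.optimize import least_squares
def run(f,top=True,c=None):
    d=load(f);W=pts(d);I=d['frame'].astype(int)
    reg=(abs(W[...,0]-.51)<.25)&(abs(W[...,1]-.02)<.25)
    return d,W,I,reg
def onplane(d,u,v,z):
    M=np.array(d['cam_to_world']);r=M[:3,:3]@np.array([(u-d['cx'])/d['fx'],(v-d['cy'])/d['fy'],1.]);o=M[:3,3]
    return o+r*(z-o[2])/r[2]
E
python3 - <<'E'
from m import *
for f,cpx in(('t0',(219,172)),('s0',(290,192))):
    d=load(f);W=pts(d);g=d['frame'].astype(int)
    c0=onplane(d,*cpx,.05);print(f,c0)
    R=np.hypot(W[...,0]-c0[0],W[...,1]-c0[1])
    m=(R<.2)&(W[...,2]>.022)&(W[...,2]<.042)
    p=W[m];k=cv2.convexHull(p[:,:2].astype(np.float32))[:,0]
    s=least_squares(lambda q:np.hypot(k[:,0]-q[0],k[:,1]-q[1])-q[2],[*c0[:2],.135],loss='soft_l1',f_scale=.003).x
    print('circle',s,'z med',np.median(p[:,2]))
    R=np.hypot(W[...,0]-s[0],W[...,1]-s[1]);A=np.degrees(np.arctan2(W[...,1]-s[1],W[...,0]-s[0]))
    m=((R>.108)&(R<.145)&(W[...,2]>.045)&(W[...,2]<.09)).astype(np.uint8)
    n,l=cv2.connectedComponents(m)
    for i in range(1,n):
        q=l==i;print('post',q.sum(),np.round([W[q][:,0].mean(),W[q][:,1].mean(),W[q][:,2].max(),R[q].mean(),A[q].mean()],3))
    # objects in bays by height, bright
    m=((R>.04)&(R<.105)&(W[...,2]>.037)).astype(np.uint8);n,l=cv2.connectedComponents(m)
    for i in range(1,n):
        q=l==i
        if q.sum()>5:print('obj',q.sum(),np.round([R[q].mean(),A[q].mean(),W[q][:,2].max()],3))
    m=(R>.137)&(R<.19)&(g.min(2)>190)
    print('ptr',m.sum(),W[m].mean(0),A[m].mean(),R[m].max(), 'ang spread',A[m].std())
a=load('t0')['frame'][110:250,150:290,::-1];b=load('s0')['frame'][140:240,225:345,::-1]
a=cv2.resize(a,(560,560),interpolation=cv2.INTER_CUBIC);cv2.imwrite('pics/c0.png',a)
o=np.zeros(3)
E
```

```text
t0 [0.58888662 0.06169551 0.05      ]
circle [0.59216059 0.0648007  0.13403474] z med 0.032592604671537906
post 22 [ 7.0600e-01  1.8000e-02  7.1000e-02  1.2300e-01 -2.2533e+01]
post 25 [ 0.672  0.159  0.073  0.123 49.907]
post 20 [ 5.820e-01 -6.000e-02  7.300e-02  1.250e-01 -9.477e+01]
post 23 [5.25000e-01 1.69000e-01 7.20000e-02 1.24000e-01 1.22532e+02]
post 1 [ 4.83000e-01  3.80000e-02  4.80000e-02  1.13000e-01 -1.66095e+02]
post 21 [ 4.70000e-01  3.40000e-02  7.40000e-02  1.26000e-01 -1.66033e+02]
obj 24 [  0.074 -22.27    0.046]
obj 131 [ 0.075 14.53   0.05 ]
obj 484 [  0.073 -60.593   0.075]
obj 34 [7.200e-02 4.969e+01 4.600e-02]
obj 189 [7.4000e-02 8.8828e+01 8.3000e-02]
obj 19 [ 6.6000e-02 -9.4147e+01  4.4000e-02]
obj 13 [ 9.5000e-02 -9.4003e+01  4.5000e-02]
obj 43 [7.30000e-02 1.21955e+02 4.60000e-02]
obj 119 [ 8.10000e-02 -1.29198e+02  4.90000e-02]
obj 246 [7.60000e-02 1.58585e+02 6.20000e-02]
obj 27 [ 7.500e-02 -1.661e+02  4.400e-02]
ptr 130 [0.4460645  0.10489656 0.00636339] 162.53790247373175 0.18004328925221819 ang spread 20.64694319026293
s0 [0.59099799 0.02448516 0.05 
[... 193 characters left out ...]
 27 [ 7.1100e-01  1.1000e-02  7.0000e-02  1.2500e-01 -2.2865e+01]
post 24 [ 4.76000e-01  2.80000e-02  6.80000e-02  1.25000e-01 -1.65494e+02]
post 27 [ 5.8700e-01 -6.7000e-02  6.9000e-02  1.2600e-01 -9.4356e+01]
obj 145 [7.0000e-02 8.6976e+01 8.0000e-02]
obj 17 [7.0000e-02 4.9939e+01 4.2000e-02]
obj 16 [6.00000e-02 1.22116e+02 4.20000e-02]
obj 133 [7.50000e-02 1.62415e+02 5.80000e-02]
obj 65 [ 0.074 13.511  0.046]
obj 323 [  0.082 -63.478   0.071]
obj 27 [ 7.20000e-02 -1.66855e+02  4.20000e-02]
obj 63 [ 8.10000e-02 -1.29731e+02  4.50000e-02]
obj 14 [ 6.9000e-02 -9.4225e+01  4.2000e-02]
ptr 87 [0.47210446 0.12339189 0.00374732] 150.63773838828388 0.1897218839433921 ang spread 32.19955923071916
```

View pics/c0.png

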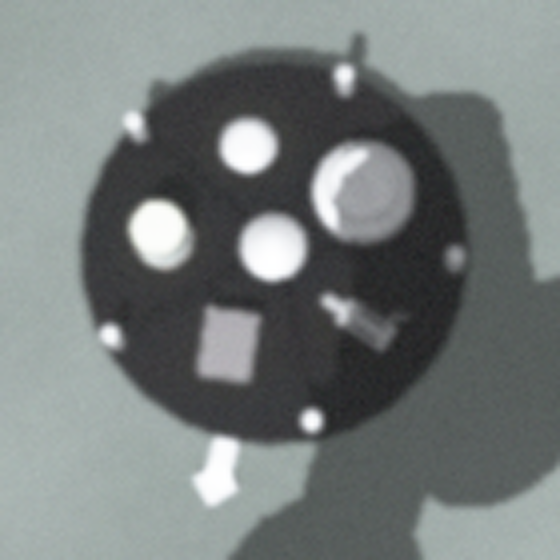

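The crop shows the pointer tip at crop (212,500), the headshell at (360,320), and five posts. The headshell bay is at about -130°. The pointer angle wrapped at ±180°, so I redo that one.

```bash
cat >> m.py <<'E'
def angles(f,c):
    d=load(f);W=pts(d);g=d['frame'].astype(int);c=np.array(c)
    a=lambda P:np.degrees(np.arctan2(P[...,1]-c[1],P[...,0]-c[0]))
    R=np.hypot(W[...,0]-c[0],W[...,1]-c[1]);A=a(W)
    m=(R>.139)&(R<.185)&(g.min(2)>200)&(W[...,2]<.016)&(abs(A)>140)
    n,l,st,_=cv2.connectedComponentsWithStats(m.astype(np.uint8));q=l==1+np.argmax(st[1:,4])
    pa=A[q]%360;tip=W[q][np.argmax(R[q])]
    m=((R>.108)&(R<.145)&(W[...,2]>.05)&(W[...,2]<.09)).astype(np.uint8);n,l,st,_=cv2.connectedComponentsWithStats(m)
    po=[A[l==i].mean() for i in range(1,n) if st[i,4]>10]
    ph=np.degrees(np.angle(np.mean(np.exp(5j*np.radians(po)))))/5
    print(f,'ptr',q.sum(),pa.mean(),np.median(pa),tip,'posts',np.round(po,1),'phase mod 72 ->',ph, 'bays',[round((ph+36+72*k)%360,1) for k in range(5)])
E
python3 -c "
from m import *
angles('t0',(.592,.065));angles('s0',(.596,.059))"
```

```text
t0 ptr 109 166.11065623011015 166.2268589290383 [0.41990599 0.11064333 0.00154646] posts [ -22.6   49.8  -94.5  122.4 -166. ] phase mod 72 -> -22.17072651902499 bays [np.float64(13.8), np.float64(85.8), np.float64(157.8), np.float64(229.8), np.float64(301.8)]
s0 ptr 64 164.41590196420702 165.08363570710907 [0.42112307 0.10401124 0.00141488] posts [ 122.    49.7  -22.5 -165.6  -94. ] phase mod 72 -> -22.105232657570603 bays [np.float64(13.9), np.float64(85.9), np.float64(157.9), np.float64(229.9), np.float64(301.9)]
```

>>> send_rows([
  [3.5, [0, 0, 0], -10],
  [3.5, [0, 0, 0], -10],
  [3.5, [0, 0, 0], -10],
  [3.5, [0, 0, 0], -10],
  [3.5, [0, 0, 0], -10],
  [3.5, [0, 0, 0], -10],
  [3.5, [0, 0, 0], -5],
])

```text
t: 0.98
tool_pos: [0.2205, -0.5844, 0.2305]
tool_rot: [-2.299, -2.139, -0.001]
contact_force: [0.6, -0.1, 0.3]
opening: 0.0351
grip_force: 0.0
```

>>> send_rows([
  [3.5, [4.5, 2.7, 0.8], 0],
  [3.5, [4.5, 2.7, 0.8], 0],
  [3.5, [4.5, 2.7, 0.8], 0],
  [3.5, [4.5, 2.7, 0.8], 0],
  [3.5, [4.5, 2.7, 0.8], 0],
  [3.5, [4.5, 2.7, 0.8], 0],
  [3.5, [4.5, 2.7, 0.8], 0],
  [3.5, [4.5, 2.7, 0.8], 0],
  [3.5, [4.5, 2.7, 0.8], 0],
  [3.5, [4.5, 2.7, 0.8], 0],
])

```text
t: 2.22
tool_pos: [0.5243, -0.1547, 0.1507]
tool_rot: [-2.303, -2.136, 0.0]
contact_force: [-0.7, -1.2, 0.0]
opening: 0.0353
grip_force: 0.0
```

>>> send_rows([
  [3.5, [3.2, 1.8, 0.5], 0],
  [3.5, [3.2, 1.8, 0.5], 0],
  [3.5, [3.1, 1.7, 0.5], 0],
  [3.5, [0, 0, 1.5], 0],
  [3.5, [0, 0, 0], 0],
])

```text
t: 2.85
tool_pos: [0.582, -0.0656, 0.1188]
tool_rot: [-2.301, -2.134, 0.005]
contact_force: [-0.4, -0.1, 0.2]
opening: 0.035
grip_force: 0.0
```

Run:
```python
from m import *
d=snap('wrist','w0');o=ctrl.get_obs();p=o['tool_pos'];print(p,o['tool_rot'])
W=pts(d);c=np.array([.594,.062]);R=np.hypot(*(W[...,:2]-c).transpose(2,0,1))
m=((W[...,2]>.055)&(W[...,2]<.08)&(R>.1)&(R<.15)).astype(np.uint8)
n,l,st,_=cv2.connectedComponentsWithStats(m)
for i in range(1,n):
    if st[i,4]>20:print(st[i],W[l==i].mean(0),W[l==i].max(0)-W[l==i].min(0))
```

```text
[ 0.58250145 -0.0661348   0.11982651] [-2.30276906 -2.13373293  0.00307933]
[428  68  29  21 454] [0.70704434 0.01687523 0.06457529] [0.01204055 0.01166968 0.014478  ]
[ 71  70  29  20 446] [0.47432388 0.03361792 0.06462361] [0.01294578 0.01174792 0.01428182]
[255 193  16  19 249] [ 0.58462249 -0.05899939  0.065418  ] [0.01154042 0.01117245 0.01379593]
```

View pics/w0.png

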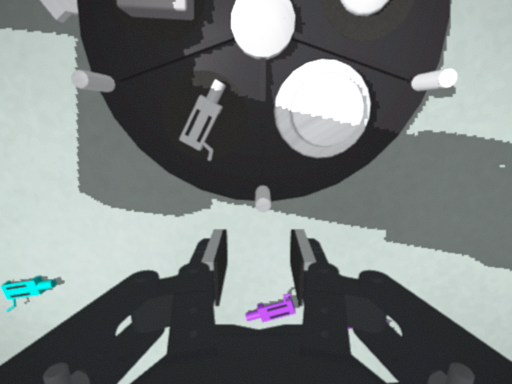

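The wrist view shows the right-hand post at (262,198), midway between the fingers. The headshell is at (203,120) and the weight at (322,108), both clear. I shift slightly and descend so the fingers straddle the post.

>>> send_rows([
  [3.5, [0.5, 0.2, 0], 0],
  [3.5, [0, 0, 1.8], 0],
  [3.5, [0, 0, 1.8], 0],
  [3.5, [0, 0, 1.8], 0],
  [3.5, [0, 0, 1.6], 0],
  [3.5, [0, 0, 0], 0],
])

```text
t: 3.65
tool_pos: [0.5846, -0.0605, 0.0488]
tool_rot: [-2.301, -2.134, 0.004]
contact_force: [0.5, 0.1, 1.6]
opening: 0.0348
grip_force: 0.0
```

>>> send_rows([
  [3.5, [0.005, -0.25, 0], 1.15],
  [3.5, [0.005, -0.25, 0], 1.15],
  [3.5, [0.005, -0.25, 0], 1.15],
  [3.5, [0.005, -0.25, 0], 1.15],
  [3.5, [0.005, -0.25, 0], 1.15],
  [3.5, [0.005, -0.35, 0], 1.6],
  [3.5, [0.01, -0.5, 0], 2.3],
  [3.5, [0.01, -0.5, 0], 2.3],
  [3.5, [0.01, -0.5, 0], 2.3],
  [3.5, [0.01, -0.5, 0], 2.3],
])

```text
t: 4.9
tool_pos: [0.5512, -0.0531, 0.0515]
tool_rot: [2.589, 1.779, 0.0]
contact_force: [0.3, -0.4, 0.4]
opening: 0.035
grip_force: 0.4
```

```bash
cat > w.py <<'E'
from m import *
import sys
def look(f):
    d=snap('wrist',f);o=ctrl.get_obs();p=o['tool_pos'];r=o['tool_rot'];c=np.array([.5935,.0635])
    psi=np.degrees(2*np.arctan2(-r[1],-r[0]))
    print('t',o['t'],p,'psi',psi,'tcp ang',np.degrees(np.arctan2(p[1]-c[1],p[0]-c[0])),'R',np.hypot(*(p[:2]-c)))
    W=pts(d);R=np.hypot(*(W[...,:2]-c).transpose(2,0,1));A=np.degrees(np.arctan2(W[...,1]-c[1],W[...,0]-c[0]))
    m=((W[...,2]>.055)&(W[...,2]<.08)&(R>.105)&(R<.145)).astype(np.uint8)
    n,l,st,_=cv2.connectedComponentsWithStats(m)
    for i in range(1,n):
        if st[i,4]>100:print('post',st[i],np.round(W[l==i].mean(0),4),round(A[l==i].mean(),1))
look(sys.argv[1])
snap('top','t'+sys.argv[1]);angles('t'+sys.argv[1],(.592,.065))
E
python3 w.py w1
```

```text
t 4.95 [ 0.5505152  -0.05272555  0.05127166] psi 68.95338203844851 tcp ang -110.29638464493412 R 0.12391961740078145
post [  0  92  28  28 634] [0.473  0.0555 0.0618] -175.6
post [191 229  37  62 793] [ 0.5323 -0.0392  0.0692] -120.8
post [ 269  229   58   62 1332] [ 0.5683 -0.0545  0.0675] -102.0Traceback (most recent call last):
  File "w.py", line 13, in <module>
    snap('top','t'+sys.argv[1]);angles('t'+sys.argv[1],(.592,.065))
                                ~~~~~~^^^^^^^^^^^^^^^^^^^^^^^^^^^^^
  File "m.py", line 16, in angles
    n,l,st,_=cv2.connectedComponentsWithStats(m.astype(np.uint8));q=l==1+np.argmax(st[1:,4])
                                                                         ~~~~~~~~~^^^^^^^^^^
    return _wrapfunc(a, 'argmax', axis=axis, out=out, **kwds)
    return bound(*args, **kwds)
ValueError: attempt to get argmax of an empty sequence
```

Contact is made and the deck has turned about 10° with little force, so I carry on at the same rate.

>>> send_rows([
  [3.5, [0.01, -0.5, 0.1], 2.3],
  [3.5, [0.01, -0.5, 0.1], 2.3],
  [3.5, [0.01, -0.5, 0], 2.3],
  [3.5, [0.01, -0.5, 0], 2.3],
  [3.5, [0.01, -0.5, 0], 2.3],
  [3.5, [0.01, -0.5, 0], 2.3],
  [3.5, [0.01, -0.5, 0], 2.3],
  [3.5, [0.01, -0.5, 0], 2.3],
  [3.5, [0.01, -0.5, 0], 2.3],
  [3.5, [0.01, -0.5, 0], 2.3],
])

```text
t: 6.25
tool_pos: [0.5093, -0.0265, 0.0495]
tool_rot: [2.891, 1.229, 0.0]
contact_force: [1.4, -0.6, -1.1]
opening: 0.0349
grip_force: 0.4
```

```bash
sed -i '$d' w.py; python3 w.py w2
```

```text
t 6.3 [ 0.50879937 -0.02599458  0.04926465] psi 46.02091814701856 tcp ang -133.4235875148709 R 0.12322125109195958
post [  0  93  25  28 554] [0.4793 0.1033 0.061 ] 160.8
post [ 269  229   59   64 1415] [ 0.5242 -0.035   0.0673] -125.1
post [190 230  37  61 849] [ 0.497  -0.0064  0.0689] -144.1
```

>>> send_rows([
  [3.5, [0.01, -0.5, 0], 2.3],
  [3.5, [0.01, -0.5, 0], 2.3],
  [3.5, [0.01, -0.5, 0], 2.3],
  [3.5, [0.01, -0.5, 0], 2.3],
  [3.5, [0.01, -0.5, 0], 2.3],
  [3.5, [0.01, -0.5, 0], 2.3],
  [3.5, [0.01, -0.5, 0], 2.3],
  [3.5, [0.01, -0.5, 0], 2.3],
  [3.5, [0.01, -0.5, 0], 2.3],
  [3.5, [0.005, -0.25, 0], 1.15],
])

```text
t: 7.55
tool_pos: [0.482, 0.0123, 0.0493]
tool_rot: [3.071, 0.66, -0.0]
contact_force: [-0.1, -1.2, 0.4]
opening: 0.0347
grip_force: 0.4
```

```bash
python3 w.py w3
```

```text
t 7.6 [0.48190241 0.01257503 0.04925417] psi 24.249494315487997 tcp ang -155.47151780322562 R 0.12266774023655717
post [  0  92  26  28 578] [0.5026 0.1433 0.061 ] 138.7
post [ 269  229   59   67 1425] [ 0.4924 -0.0016  0.0673] -147.2
post [190 230  37  61 846] [0.4778 0.0352 0.0687] -166.3
```

View pics/w3.png

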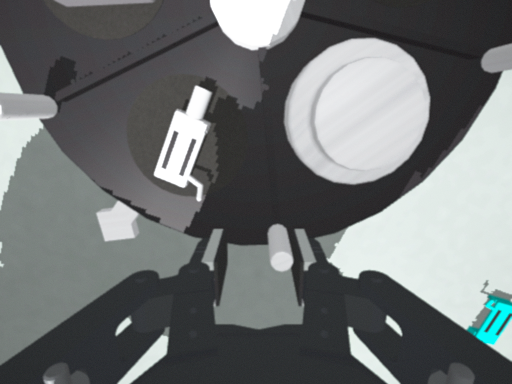

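The wrist view shows the post resting on the right-hand finger at (280,248) and the pointer tip at (118,222), with the headshell bay about 9° short. I slow down from here.

>>> send_rows([
  [3.5, [0.005, -0.25, 0], 1.15],
  [3.5, [0.005, -0.25, 0], 1.15],
  [3.5, [0.005, -0.25, 0], 1.15],
  [3.5, [0.005, -0.25, 0], 1.15],
  [3.5, [0, -0.2, 0], 0.9],
  [3.5, [0, -0.15, 0], 0.7],
  [3.5, [0, -0.1, 0], 0.5],
  [3.5, [0, -0.1, 0], 0.5],
  [3.5, [0, -0.1, 0], 0.5],
  [3.5, [0, 0, 0], 0],
])

```text
t: 8.85
tool_pos: [0.4764, 0.0279, 0.0493]
tool_rot: [-3.109, -0.452, -0.0]
contact_force: [-0.0, -0.4, 0.3]
opening: 0.0351
grip_force: 0.0
```

```bash
python3 w.py w4
```

```text
t 8.9 [0.47638046 0.02796262 0.04931846] psi 16.571885220156794 tcp ang -163.12071806231862 R 0.12239236803692029
post [  0  93  26  28 572] [0.514  0.1549 0.0611] 131.0
post [190 229  37  67 856] [0.4752 0.051  0.0687] -174.0
post [ 269  229   59   63 1418] [0.4846 0.0127 0.0673] -154.9
```

>>> send_rows([
  [3.5, [0, 0.3, 0], 0],
  [3.5, [0, 0.2, 0], 0],
  [3.5, [0, 0, -1.5], 0],
  [3.5, [0, 0, -3], 0],
  [3.5, [0, 0, -4], 0],
  [3.5, [-1, 0, -4], 0],
  [3.5, [-3, 0, -4], 0],
  [3.5, [-3, 0, -3], 0],
  [3.5, [0, 0, 0], 0],
])

```text
t: 10.02
tool_pos: [0.4114, 0.0025, 0.2489]
tool_rot: [3.106, 0.451, 0.013]
contact_force: [0.2, -0.7, -0.3]
opening: 0.0352
grip_force: 0.0
```

Run:
```python
from m import *
d=snap('wrist','w5');W=pts(d);o=ctrl.get_obs();print(o['t'],o['tool_pos'])
g=d['frame'].astype(int)
c=np.array([.5935,.0635])
R=np.hypot(*(W[...,:2]-c).transpose(2,0,1))
m=((W[...,2]>.055)&(W[...,2]<.078)&(R>.105)&(R<.145)).astype(np.uint8)
n,l,st,_=cv2.connectedComponentsWithStats(m)
P=[W[l==i].mean(0)[:2] for i in range(1,n) if st[i,4]>60]
# fit axis to posts at R=.125, 72 deg apart
from scipy.optimize import least_squares
P=np.array(P);print(np.round(P,4))
def f(q):
    e=[]
    for p in P:
        k=np.round((np.degrees(np.arctan2(p[1]-q[1],p[0]-q[0]))-q[2])/72)
        t=np.radians(q[2]+72*k);e+=list(p-q[:2]-.125*np.array([np.cos(t),np.sin(t)]))
    return e
s=least_squares(f,[*c,-158]);print('axis,phase',s.x,np.round(s.fun,4));bay=(s.x[2]-36)%360
c=s.x[:2];R=np.hypot(*(W[...,:2]-c).transpose(2,0,1));A=np.degrees(np.arctan2(W[...,1]-c[1],W[...,0]-c[0]))%360
m=(R>.139)&(R<.186)&(W[...,2]>.004)&(W[...,2]<.013)&(abs(A-166)<15)
q=W[m];k=cv2.fitLine(q[:,:2].astype(np.float32),cv2.DIST_HUBER,0,.01,.01).ravel()
print('ptr n',m.sum(),'ang',np.median(A[m]),A[m].mean(),'line',np.degrees(np.arctan2(k[1],k[0]))%180,'tip',q[R[m]>.172].mean(0),R[m].max())
print('bay',bay%360)
```

```text
10.075 [0.41119447 0.00280929 0.24667622]
[[ 0.601  -0.0597]
 [ 0.5126  0.1576]
 [ 0.4777  0.0169]]
axis,phase [ 5.92886808e-01  6.36485282e-02 -1.57874072e+02] [-0.0009  0.0013  0.0003 -0.0017  0.0006  0.0004]
ptr n 419 ang 166.47454848034218 166.48906970901558 line 165.99039 tip [0.42309167 0.10475551 0.00746937] 0.179455595774104
bay 166.1259277820257
```

View pics/w5.png

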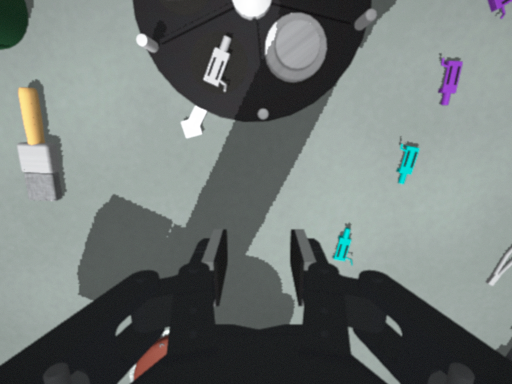

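The wrist view shows the headshell at (218,60) in line with the pointer at (195,122). The bay measures 166.1° and the pointer about 166.2°, and the gripper is clear of everything.

```bash
python3 -c "
from station import ctrl
print(ctrl.finish_job())"
```

```text
the job is handed in; nothing more can be done
None
```

The headshell bay is lined up with the pointer to within about half a degree by the wrist camera, the gripper is clear of everything, and the job was handed in at about 10 s.

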